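# Clamp the anaerobic culture jar shut with its T-bolt draw latch

### The arm

A 6-joint arm with a two-finger parallel gripper is mounted at the origin on the work surface. World frame = base frame: x ahead of the robot, y to its left, z up, the work surface at z = 0. Lengths are in m, angles in rad, forces in N, time in s.
With the tool pointing down it reaches from about 0.35 to 0.775 m from the base axis. Payload 5.5 kg.
Tool frame: the origin (TCP) lies on the centre line of the jaws, within the pads' length; the fingertips stand 22 mm ahead of it and the grasp point (between the pads) lies 3 mm ahead of it; x points along the fingers, y is the direction in which the jaws open and shut, and the axes are right-handed (so a half turn about x gives the same grasp; the last joint's range is limited). The gripper opens to 85 mm and grips with 20 to 120 N. Pads are 22 mm wide; open, the fingers measure 114 mm over their backs; the gripper's body (76 mm by 85 mm) begins 54 mm behind the grasp point. The pads swing forward as they close: fully open they stand 13 mm farther back than shut.
Start: joints at [-0.14, 0.313, 0.046, 1.304, 0, 1.431], TCP at [0.575, -0, 0.253] pointing down, gripper open.
Joint ranges: [-2.76, 2.76], [-0.86, 1.69], [-1.03, 1.26], [-2.2, 2.34], [-1.47, 1.5], [-3.14, 3.14]. Speed limits (rad/s): [2.57, 2.57, 3.14, 3.14, 3.14, 3.14].

### API

Orientations are given as a unit quaternion [w, x, y, z].
In Python, from cell import arm, cams gives the robot as it stands.
- The arm moves only by the shell command python3 -m pendant 'ROWS' [OPENING] [FORCE]. ROWS is JSON, a list of rows, each an object with "slide": the shift along the tool's x, y, z in m, a list of three; "dr": the turn, a rotation vector about the tool's x, y, z in rad, a list of three. A call has exactly 8 rows; each row shifts and turns the commanded pose from where the row before left it, along the tool's axes as they then stand; what a row does not reach is not made up. A row lasts 1/10 s, in which the tool goes at most 50 mm and 8.59 degrees, less where a joint would pass 70% of its speed; a pose out of reach is approached as far as the arm can. A call is refused whole if a number of a shift passes 0.05 or a number of a turn 0.15, either way. A call with a gripper value outside its range is refused whole. OPENING is the closure, from -1 (fully open) to 1 (shut), set as the call begins (- or left out, the last holds). The fingers move at their own pace and stop on an object; FORCE is the grip in N (left out, the last holds). Time passes only in rows, so rows that do not move let the fingers close, or fill a call up. It gives the time, the measured TCP pose, the force and the opening at its end, in the units of the state.
- arm.read_state(): the state, without advancing time (a new reading comes with each control period).
- cams.read_camera(name): name is "scene" or "side" or "wrist"; returns the picture (420x560x3 uint8, red, green, blue); there is no depth.
- cams.camera_params(name): a dict with "fx", "fy", "cx", "cy" (pixels), "R" (3x3) and "t" (3): a world point X has camera coordinates R X + t. Camera axes: x right, y down, z forward; pixel columns grow to the right and rows downward; lengths in m; the calibration is good to about 2 mm. A picture is of the moment at which its call begins: read the wrist's pose just before it. camera_params takes no time and is no camera call; for the wrist camera it gives the pose at the moment of the call.
- arm.sign_off(): hands the job in, once; it reports no verdict.
The state is a dict: "time": time; "joint_pos": joint angles; "joint_vel": joint speeds; "joint_torque": joint torques, N m; "tcp_pos": TCP position; "eef_rot": TCP orientation; "wrist_force": force on the tool from outside, world axes, zero at the start; "torque": the same for the moment, N m; "width": finger opening in m.
Only numpy, scipy, OpenCV 4.12 (cv2) and the standard library are available. Lean on these libraries where they do the work, as an engineer would, in place of code of your own. Each camera call takes 0.05 s, during which the arm holds its last target.

### The job

The anaerobic jar of culture plates is loaded and its lid is on, but the band clamp round the rim is still undone. Swing the T-bolt in, gently feel its brass head into the slot of the keeper without forcing it and draw it snug behind the horns, then push the blue lever smoothly round past centre until it lies fully home against the band and stays there by itself. Leave the other things on the bench where they are.

Things in the scene. Friction and masses are not known exactly. Their poses are not given: they have to be found in the camera images.
- jar: Clear jar, 140 mm wide, bolted to the bench by its 190 x 190 mm black base. Blue-grey lid (fittings up to 176 mm high), steel band clamp 176 mm wide at 140-160 mm height. Origin: under the base's centre, z = 0. x points out of the latch side, y to the lever's home side. The latch moves in a level plane, 150 mm high (pivots upright). Jar frame: lever pivot x 104, y 32 mm; slot x 104, y -35 mm (clamp open).
- lever_pivot (a point): Upright pivot axis of the blue-sleeved lever, on the fixed half of the band, 150 mm above the table. The bracket round it rises to 169 mm within 10 mm of the axis.
- lever_grip (a point): Centre of the lever's blue sleeve, 66 mm from the pivot. Sleeve: 43 to 89 mm from the pivot along the handle, 11 mm thick, 24 mm high (138 to 162 mm above the table). Push it with shut fingers set beside it, on its clockwise side (seen from above; the side facing the T-bolt); it takes up to about 15 N here.
- lever (a joint): Lever angle, rad: 0 = home at its stop, grows as it opens clockwise (seen from above), to 2.75. Handle direction in the jar's frame = 137 degrees counter-clockwise from x, minus this angle (about 2.4: straight out). Dead centre is at about 0.38: below it the clamp pulls the lever home by itself. Otherwise light friction (0.025 N m) keeps it where it is left.
- tbolt_eye (a point): The T-bolt's eye: it hangs on an upright pin in the lever, 16 mm from the lever pivot, in the direction (jar frame) 112 degrees minus the lever angle. So the bolt and lever are two links: moving the bolt's knob turns both of them.
- tbolt (a joint): T-bolt's angle on its eye relative to the lever, rad, growing counter-clockwise. Direction eye to head in the jar's frame = -85 degrees - lever angle + this angle. Very light friction: the bolt swings along with the lever, out of the slot, unless its head was first drawn snug behind the horns.
- finger_knob (a point): Centre of grip of the black finger knob on the T-bolt, 36 mm from the eye towards the head: an upright round post 12 mm in diameter, from 158 to 194 mm above the table; this point is at 180 mm. Pinch it from above to move the bolt. The bolt can turn between the fingers, but then the round knob rolls along flat pads (6 mm per rad) unless the gripper turns with it.
- tbolt_head (a point): NOMINAL centre of the T-bolt's head, 66 mm from the eye along the bolt: an upright square brass bar, 6 x 6 mm, 28 mm tall, on a threaded stud. The stud's setting is not measured: the true head lies up to 6 mm nearer to or farther from the eye than this point, along the bolt; different each time, and it cannot be turned by hand.
- keeper (a point): Middle of the keeper's slot, 150 mm above the table; x out of the jar, y towards the lever pivot. The slot opens outwards; its floor is at x -4 mm. Its mouth is 9.5 mm wide (y -4.75 to 4.75). Inside, the slot widens under the undercut horns: at x 0 the head's centre can be drawn to y about +4, where it is hooked and cannot slip out.
- keeper_mouth (a point): Mouth of the slot, 12.5 mm out (x) from keeper, level with the flat ends of two front horns (lever's side, 13 mm wide, undercut by 20 degrees; the stud passes between them) and two rear guards (far side, 8 mm wide). The head must pass between them. This half of the band is sprung open: it gives 1 mm per 5 N along y, nothing along x; clamped it is 5-18 mm nearer the lever.
- reagent_center (a point): Middle of the small amber reagent bottle (60 mm in diameter, 115 mm tall) standing by the jar; not to be disturbed.
- dish_a: Petri dish, 91 mm in diameter, 15 mm high, lying near the jar; not to be disturbed. Origin under its centre.
- dish_b: As dish_a, another dish near the jar.
- dish_c: As dish_a, another dish on the bench.
- pipette: Blue and white pipette lying on the bench; not to be disturbed.
- tube_rack: Orange tube rack, 210 x 75 x 30 mm; not to be disturbed.
- tub: Open white tub, 114 mm in diameter, 55 mm high; not to be disturbed.
- tip_box: Pipette tip box, 120 x 85 x 73 mm; not to be disturbed.

How it is judged:
By the outcome, as a careful person would: the job done as asked, in the order asked, and still so for the second after the job is handed in, with the robot touching nothing.
It also fails if it takes over 67 s, if anything falls off the work surface, if the arm or the gripper's body presses on something with over 40 N, if the wrist force passes 120 N, or if a joint passes its speed limit or range.

## Working session

There is one attempt and no reset: what is moved stays moved. The work goes in short steps, Python scripts to look and compute and a shell command to move; the robot and the scene stay as the last step left them, time stands still between calls to the robot, and variables do not carry over. Pictures are saved under pics/ and viewed, and the job is handed in when it is done.

```bash
ls; mkdir -p pics
python3 - <<'E'
from cell import arm,cams
import cv2
print(arm.read_state())
for n in ["scene","side","wrist"]:
    p=cams.camera_params(n); print(n,p)
    cv2.imwrite(f"pics/{n}0.png",cams.read_camera(n)[:,:,::-1])
E
```

```text
pics
{'time': 0.0, 'joint_pos': array([-1.39616046e-01,  3.14004951e-01,  4.49866415e-02,  1.30361482e+00,
       -5.46797225e-05,  1.43119888e+00]), 'joint_vel': array([-0.00054629, -0.0002536 , -0.00092341, -0.0002697 ,  0.00021963,
       -0.00035626]), 'joint_torque': array([-2.90074182e-03, -4.80629075e+01,  2.98531097e+01,  1.95313990e-02,
       -3.83516899e-04, -4.27451073e-05]), 'tcp_pos': array([5.74524154e-01, 3.26546803e-05, 2.52409391e-01]), 'eef_rot': array([ 0.49948815,  0.49959815,  0.50050215, -0.5004107 ]), 'wrist_force': array([ 0.15385713, -0.00595012,  0.50412728]), 'torque': array([ 0.02925067, -0.03008348,  0.05015363]), 'width': 0.08519719875813495}
scene {'fx': 394.59211062036326, 'fy': 394.59211062036326, 'cx': 282.09465769140735, 'cy': 213.2182354635647, 'R': array([[ 0.05685497,  0.99806917,  0.02500903],
       [ 0.53587754, -0.00937168, -0.84424371],
       [-0.84237924,  0.06140123, -0.53537567]]), 't': array([-0.01313832, -0.19394152,  1.75510575])}
side {'fx': 378.9625708527552, 'fy': 378.9625708527552, 'cx': 284.42975620200906, 'cy': 205.7343600277139, 'R': array([[ 0.946517  , -0.32255861,  0.00784259],
       [-0.23331818, -0.70103411, -0.67387966],
       [ 0.22286361,  0.63600874, -0.7387995 ]]), 't': array([-0.51643691,  0.19971132,  1.22381294])}
wrist {'fx': 336.68943156856534, 'fy': 336.68943156856534, 'cx': 280.8932689634166, 'cy': 206.85630740337245, 'R': array([[ 0.99999402,  0.00197073, -0.0028419 ],
       [ 0.00276609, -0.94901369,  0.31522271],
       [-0.00207578, -0.31522869, -0.94901347]]), 't': array([-0.57307102, -0.04273074,  0.38044071])}
```

View pics/scene0.png

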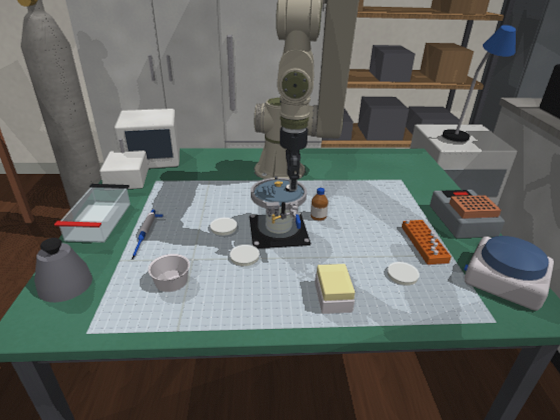

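View pics/side0.png

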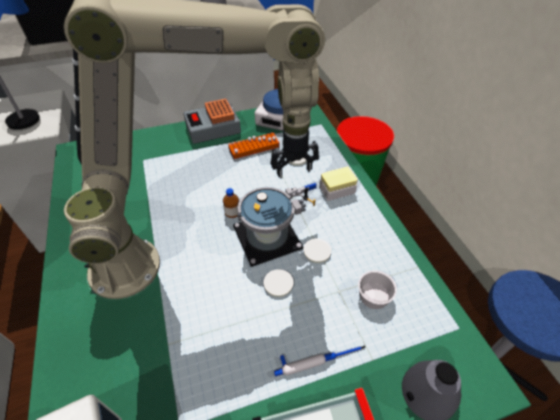

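View pics/wrist0.png

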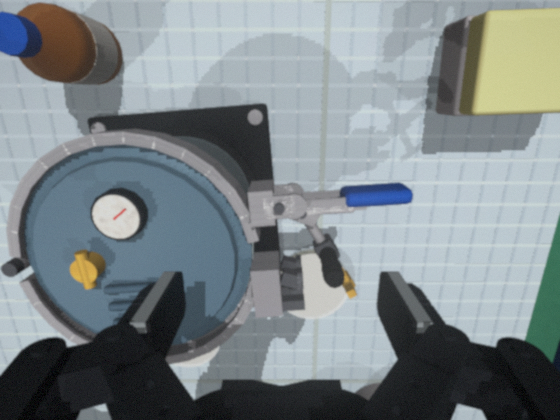

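```bash
cat > h.py <<'E'
from cell import arm,cams
import numpy as np, cv2
def ray(p,u,v,z):
    R=p["R"];t=p["t"];c=-R.T@t
    d=R.T@np.array([(u-p["cx"])/p["fx"],(v-p["cy"])/p["fy"],1])
    return c+d*(z-c[2])/d[2]
def proj(p,X):
    x=p["R"]@np.asarray(X)+p["t"]; return np.array([p["fx"]*x[0]/x[2]+p["cx"],p["fy"]*x[1]/x[2]+p["cy"]])
E
python3 - <<'E'
from h import *
im=cv2.imread("pics/wrist0.png")
cv2.imwrite("pics/w0z.png",cv2.resize(im[150:340,230:430],None,fx=3.9,fy=3.1,interpolation=cv2.INTER_CUBIC)) if 0 else cv2.imwrite("pics/w0z.png",cv2.resize(im[160:320,230:430],None,fx=3.7,fy=3.7,interpolation=cv2.INTER_CUBIC))
im=cv2.imread("pics/side0.png")
cv2.imwrite("pics/s0z.png",cv2.resize(im[170:280,220:350],None,fx=5,fy=5,interpolation=cv2.INTER_CUBIC))
p=cams.camera_params("wrist")
print(-p["R"].T@p["t"])
for n,uv,z in [("pivot",(279,208),.169),("knobtop",(331,272),.194),("sleeve end",(409,192),.15),("bl",(345,195),.162)]:
    print(n,ray(p,*uv,z))
E
```

```text
[0.57401615 0.08049742 0.37299653]
pivot [0.57241093 0.01195567 0.169     ]
knobtop [ 0.60373421 -0.01995884  0.194     ]
sleeve end [0.66158666 0.01742365 0.15      ]
bl [0.61541208 0.01867298 0.162     ]
```

View pics/w0z.png

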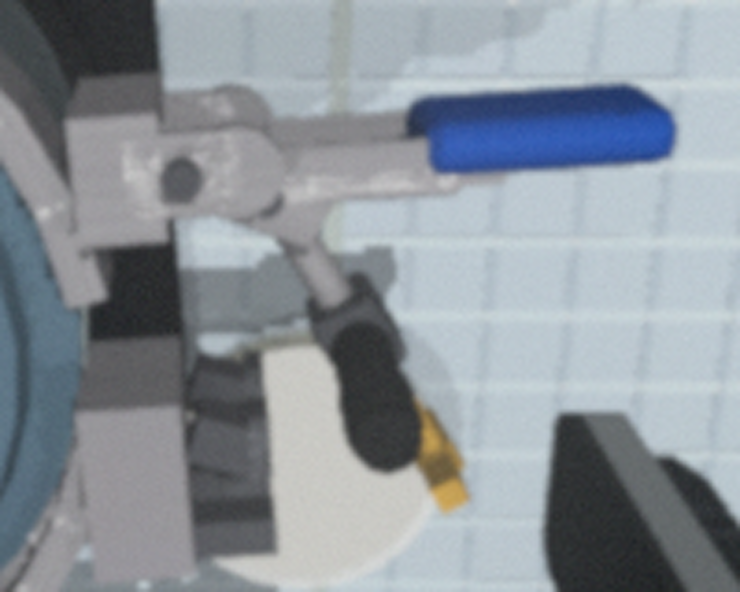

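View pics/s0z.png

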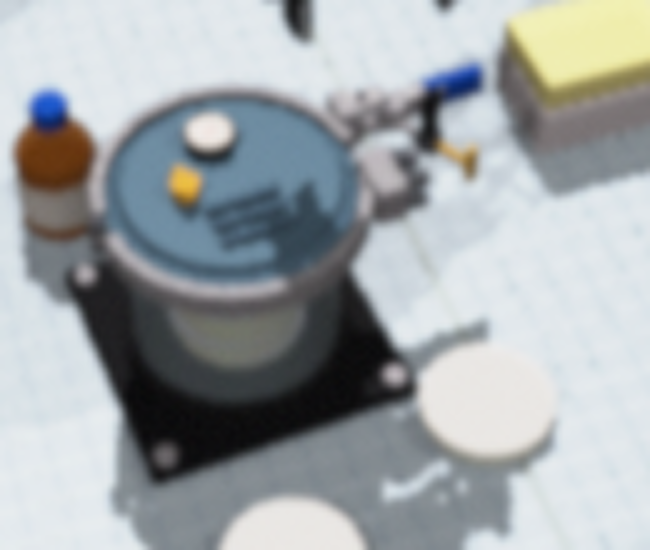

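Run:
```python
from h import *
p=cams.camera_params("wrist")
z=lambda u,v:(230+u/3.7,160+v/3.7)
P={}
for n,uv,h in [("pivot",z(182,180),.169),("knobtop",z(386,438),.194),("slv in",z(430,153),.162),("slv out",z(668,138),.162),
 ("head top",z(455,497),.164),("guardN",z(265,375),.162),("guardF",z(275,550),.162),("keepN",z(180,405),.162),("keepF",z(192,575),.162),("baseA",(89,121),.012),("baseB",(266,104),.012),("base C",(272,190),.012),("slotL",z(265,455),.16),("slotR",z(268,500),.16)]:
    P[n]=ray(p,*uv,h); print(n,P[n].round(4))
for a,b in [("baseA","baseB"),("keepF","keepN"),("guardF","guardN"),("slv in","slv out"),("pivot","slv out"),("base C","baseB")]:
    d=P[b]-P[a]; print(a,b,np.degrees(np.arctan2(d[1],d[0])),np.hypot(d[0],d[1]))
# lid rim circle: click outer band pts in z=.16
im=cams.read_camera("wrist"); hsv=cv2.cvtColor(im,cv2.COLOR_RGB2HSV)
m=cv2.inRange(hsv,(95,70,60),(112,200,140)); m[:, 260:]=0
cv2.imwrite("pics/m.png",m)
```

```text
pivot [0.5725 0.0115 0.169 ]
knobtop [ 0.6059 -0.0243  0.194 ]
slv in [0.6165 0.0143 0.162 ]
slv out [0.6583 0.0172 0.162 ]
head top [ 0.6253 -0.0547  0.164 ]
guardN [ 0.5881 -0.0296  0.162 ]
guardF [ 0.591  -0.0683  0.162 ]
keepN [ 0.5721 -0.036   0.162 ]
keepF [ 0.5745 -0.0742  0.162 ]
baseA [0.373  0.0544 0.012 ]
baseB [0.5578 0.0717 0.012 ]
base C [ 0.5634 -0.0197  0.012 ]
slotL [ 0.5887 -0.048   0.16  ]
slotR [ 0.5895 -0.0581  0.16  ]
baseA baseB 5.358897504024113 0.1856602076146551
keepF keepN 93.58968680584574 0.03822974315472883
guardF guardN 94.15792195845178 0.03874930792734879
slv in slv out 3.9558112123036793 0.04193865863956748
pivot slv out 3.806872853850783 0.08597555873339334
base C baseB 93.48890792981591 0.09159612907185265
```

View pics/m.png

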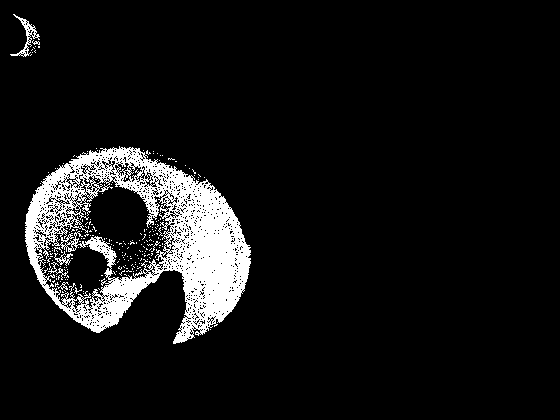

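```bash
python3 -m pendant '[{"slide":[0.0,0.01,0.04],"dr":[0,0,0]},{"slide":[0.01,0.01,0.04],"dr":[0,0,0]},{"slide":[0.01,0.01,0.04],"dr":[0,0,0]},{"slide":[0.02,0,0.01],"dr":[0,0,0]},{"slide":[0,0,0],"dr":[0,0,0]},{"slide":[0,0,0],"dr":[0,0,0]},{"slide":[0,0,0],"dr":[0,0,0]},{"slide":[0,0,0],"dr":[0,0,0]}]' 0.2 30
python3 - <<'E'
from h import *
p=cams.camera_params("wrist");np.save("p1.npy",p,allow_pickle=True)
im=cams.read_camera("wrist")[:,:,::-1]; cv2.imwrite("pics/w1.png",im)
print(-p["R"].T@p["t"])
E
```

```text
time: 1.0
tcp_pos: [0.6055, -0.129, 0.2147]
eef_rot: [0.501, 0.5, 0.5, -0.499]
wrist_force: [-0.4, -0.7, -0.3]
width: 0.0343
[ 0.60433056 -0.04841543  0.33498047]
```

View pics/w1.png

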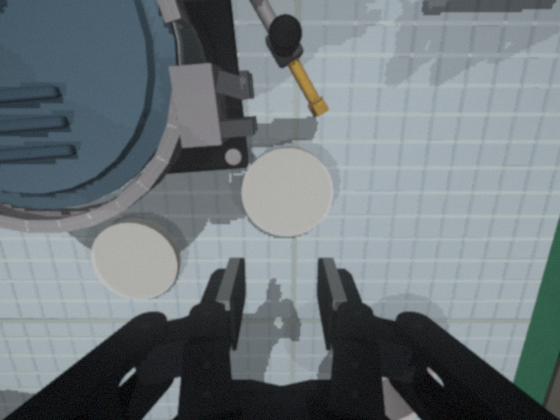

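Run:
```python
import cv2
im=cv2.imread("pics/w1.png")
cv2.imwrite("pics/w1z.png",cv2.resize(im[0:150,160:350],None,fx=4,fy=4,interpolation=cv2.INTER_CUBIC))
```

```text
(no output)
```

View pics/w1z.png

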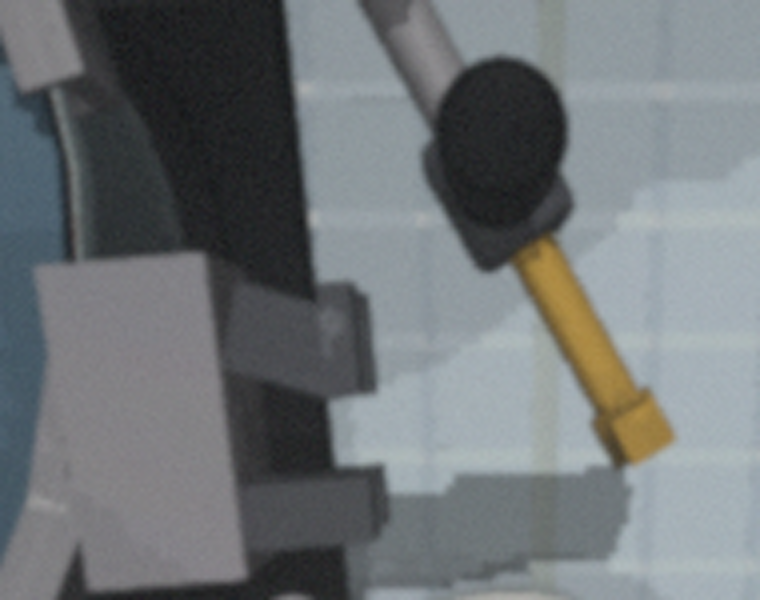

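Run:
```python
from h import *
p=np.load("p1.npy",allow_pickle=True).item()
z=lambda u,v:(160+u/4,v/4)
P={}
for n,uv,h in [("head",z(643,427),.164),("knob",z(504,118),.194),("hornend",z(358,393),.162),("guardend",z(365,470),.162),("hornout",z(345,285),.162),("guardout",z(374,540),.162),("keepN",z(207,252),.162),("keepF",z(247,578),.162),("boltA",z(560,262),.153),("boltB",z(617,402),.153),("base1",z(285,20),.012),("base2",z(345,590),.012)]:
    P[n]=ray(p,*uv,h)[:2]; print(n,P[n].round(4))
def ang(a,b):
    d=P[b]-P[a]; print(a,b,np.degrees(np.arctan2(d[1],d[0])).round(2),np.hypot(*d).round(4))
ang("keepF","keepN");ang("guardout","hornend");ang("guardout","guardend");ang("base2","base1");ang("boltA","boltB");ang("knob","head");ang("hornend","guardend")
th=np.radians(4); R=np.array([[np.cos(th),-np.sin(th)],[np.sin(th),np.cos(th)]])
mouth=(P["hornend"]+P["guardend"])/2
print("mouth",mouth,"pivot est",mouth+R@[-.0125,.067])
for piv in (np.array([.5725,.0115]),mouth+R@[-.0125,.067]):
  eye=piv+.016*np.array([np.cos(np.radians(-21)),np.sin(np.radians(-21))])
  d=P["head"]-eye;k=P["knob"]-eye
  print(eye,np.hypot(*d),np.degrees(np.arctan2(d[1],d[0])),np.hypot(*k),np.degrees(np.arctan2(k[1],k[0])))
```

```text
head [ 0.6239 -0.0539]
knob [ 0.6062 -0.0252]
hornend [ 0.5891 -0.0501]
guardend [ 0.5897 -0.0592]
hornout [ 0.5879 -0.0378]
guardout [ 0.5907 -0.0678]
keepN [ 0.5716 -0.0343]
keepF [ 0.5744 -0.0726]
boltA [ 0.6139 -0.0345]
boltB [ 0.6216 -0.0512]
base1 [0.5624 0.0232]
base2 [ 0.5716 -0.0963]
keepF keepN 94.1 0.0384
guardout hornend 95.06 0.0177
guardout guardend 96.2 0.0086
base2 base1 94.39 0.1199
boltA boltB -65.17 0.0184
knob head -58.48 0.0337
hornend guardend -86.01 0.0091
mouth [ 0.58940615 -0.05464664] pivot est [0.57226291 0.0113182 ]
[0.58743729 0.00576611] 0.06989552688208384 -58.59014625237452 0.03619772664779941 -58.690755639715924
[0.5872002  0.00558431] 0.06986455816568342 -58.34650216829458 0.03616682440485746 -58.220185689039155
```

```bash
cat > kin.py <<'E'
import numpy as np
piv=np.array([.5724,.0114]);yaw=np.radians(4.1);R=np.array([[np.cos(yaw),-np.sin(yaw)],[np.sin(yaw),np.cos(yaw)]])
def sol(H,L,br=1):
    # jar-axes mm rel pivot ; eye angle a
    H=np.array(H,float);D=np.hypot(*H);c=(256+D*D-L*L)/(2*16*D)
    if abs(c)>1:return None
    a=np.arctan2(H[1],H[0])+br*np.arccos(c)
    e=16*np.array([np.cos(a),np.sin(a)]);d=(H-e)/L
    k=e+36*d
    return np.degrees(a),112-np.degrees(a),np.degrees(np.arctan2(d[1],d[0])),k,piv+R@k/1000
if __name__=="__main__":
    for L in (70,):
      for H in [(46.7,-68.8),(40,-67),(30,-67),(22,-67),(17,-67),(12,-67),(8,-67),(4,-67),(0,-67),(0,-65),(0,-63),(0,-61)]:
        s=sol(H,L)
        if s is None: print(H,None);continue
        print(L,H,"lever",(np.radians(s[1])).round(2),"boltworld",(s[2]+4.1).round(1),"knob",s[4].round(4))
E
python3 kin.py
```

```text
70 (46.7, -68.8) lever 2.38 boltworld -58.6 knob [ 0.6062 -0.0249]
70 (40, -67) lever 2.03 boltworld -65.8 knob [ 0.6032 -0.0216]
70 (30, -67) lever 1.86 boltworld -74.3 knob [ 0.5979 -0.0206]
70 (22, -67) lever 1.78 boltworld -80.8 knob [ 0.5937 -0.0203]
70 (17, -67) lever 1.77 boltworld -84.9 knob [ 0.5911 -0.0204]
70 (12, -67) lever 1.77 boltworld -89.0 knob [ 0.5885 -0.0206]
70 (8, -67) lever 1.79 boltworld -92.3 knob [ 0.5865 -0.0209]
70 (4, -67) lever 1.83 boltworld -95.7 knob [ 0.5845 -0.0213]
70 (0, -67) lever 1.88 boltworld -99.1 knob [ 0.5826 -0.0219]
70 (0, -65) lever 1.75 boltworld -98.8 knob [ 0.5823 -0.0198]
70 (0, -63) lever 1.61 boltworld -98.3 knob [ 0.5818 -0.0178]
70 (0, -61) lever 1.46 boltworld -97.5 knob [ 0.5812 -0.0157]
```

```bash
python3 -m pendant '[{"slide":[-0.01,0,-0.045],"dr":[0,0,0]},{"slide":[0,0.001,-0.045],"dr":[0,0,0]},{"slide":[0,0,-0.014],"dr":[0,0,0]},{"slide":[0,0,0],"dr":[-0.14,0,0]},{"slide":[0,0,0],"dr":[-0.14,0,0]},{"slide":[0,0,0],"dr":[-0.14,0,0]},{"slide":[0,0,0],"dr":[-0.14,0,0]},{"slide":[0,0,0],"dr":[-0.14,0,0]}]' 0.2 30
python3 - <<'E'
from h import *
from scipy.spatial.transform import Rotation as Ro
s=arm.read_state();q=s["eef_rot"];R=Ro.from_quat([q[1],q[2],q[3],q[0]]).as_matrix();print(R.round(3),s["tcp_pos"],s["joint_pos"])
print("tool delta to knob",R.T@(np.array([.6062,-.0250,.191])-s["tcp_pos"]))
p=cams.camera_params("wrist");np.save("p2.npy",p,allow_pickle=True)
im=cams.read_camera("wrist")[:,:,::-1]; cv2.imwrite("pics/w2.png",im)
E
```

```text
time: 1.85
tcp_pos: [0.6061, -0.0257, 0.2239]
eef_rot: [0.642, 0.296, 0.642, -0.296]
wrist_force: [-0.3, 0.2, -0.7]
width: 0.0342
[[ 0.001  0.761  0.649]
 [-0.     0.649 -0.761]
 [-1.     0.     0.001]] [ 0.60612871 -0.02568669  0.22387269] [-1.74473062e-01  3.83427822e-01  7.46409538e-02  1.26108986e+00
 -2.85088395e-04  6.89704368e-01]
tool delta to knob [ 0.03287243  0.00048807 -0.00050527]
```

View pics/w2.png

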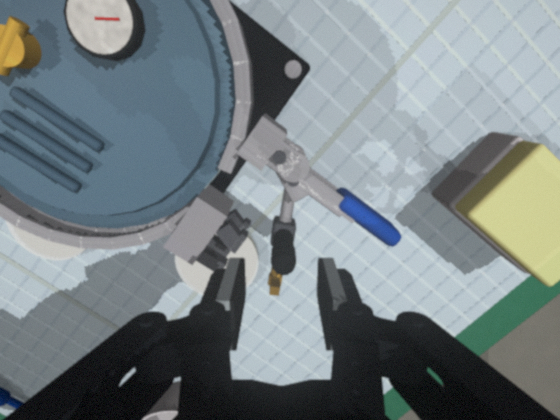

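```bash
python3 -m pendant '[{"slide":[0.01,0.0003,-0.0005],"dr":[0,0,0]},{"slide":[0.01,0,0],"dr":[0,0,0]},{"slide":[0.011,0,0],"dr":[0,0,0]},{"slide":[0,0,0],"dr":[0,0,0]},{"slide":[0,0,0],"dr":[0,0,0]},{"slide":[0,0,0],"dr":[0,0,0]},{"slide":[0,0,0],"dr":[0,0,0]},{"slide":[0,0,0],"dr":[0,0,0]}]' 0.2 30
python3 -m pendant '[{"slide":[0,0,0],"dr":[0,0,0]},{"slide":[0,0,0],"dr":[0,0,0]},{"slide":[0,0,0],"dr":[0,0,0]},{"slide":[0,0,0],"dr":[0,0,0]},{"slide":[0,0,0],"dr":[0,0,0]},{"slide":[0,0,0],"dr":[0,0,0]},{"slide":[0,0,0],"dr":[0,0,0]},{"slide":[0,0,0],"dr":[0,0,0]}]' 1 30
python3 - <<'E'
from h import *
s=arm.read_state();print(s["tcp_pos"],s["wrist_force"],s["width"])
im=cams.read_camera("wrist")[:,:,::-1]; cv2.imwrite("pics/w3.png",im)
E
```

```text
time: 2.7
tcp_pos: [0.6062, -0.0255, 0.1928]
eef_rot: [0.641, 0.298, 0.641, -0.298]
wrist_force: [0.3, 0.1, -0.8]
width: 0.0342
time: 3.5
tcp_pos: [0.6061, -0.0255, 0.1926]
eef_rot: [0.641, 0.298, 0.641, -0.298]
wrist_force: [-0.6, -0.1, 3.1]
width: 0.0108
[ 0.60607242 -0.02549238  0.1925502 ] [-0.6207926  -0.13224683  3.06896059] 0.010794051546591367
```

View pics/w3.png

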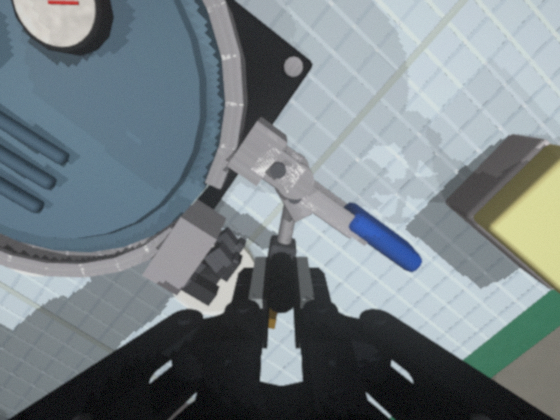

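```bash
cat > plan.py <<'E'
# print per-row tool shifts for way-points; start from actual TCP
from h import *
from kin import sol
def plan(heads,L,n,phi=None,start=None,boltstart=None):
    s=arm.read_state();q=s["eef_rot"]
    from scipy.spatial.transform import Rotation as Ro
    R=Ro.from_quat([q[1],q[2],q[3],q[0]]).as_matrix()
    ph=np.arctan2(R[1,1],R[0,1]) if phi is None else phi
    x=s["tcp_pos"][:2] if start is None else np.array(start)
    b=boltstart
    for H in heads:
        t=sol(H,L);d=t[4]-x;bt=t[2]+4.1
        print(H,"lev",np.radians(t[1]).round(2),"y,z mm",(1000*np.array([d@[np.cos(ph),np.sin(ph)],d@[np.sin(ph),-np.cos(ph)]])).round(2),"drx",np.radians(b-bt).round(3))
        ph-=np.radians(b-bt);b=bt;x=t[4]
    print("end",x,np.degrees(ph),b)
E
python3 - <<'E'
from plan import *
plan([(43,-68),(40,-67),(36,-67),(33,-67),(30,-67),(27,-67),(24,-67),(21,-67)],70,8,boltstart=-58.6)
E
```

```text
(43, -68) lev 2.18 y,z mm [ 0.42 -2.78] drx 0.074
(40, -67) lev 2.03 y,z mm [-0.3  -2.12] drx 0.052
(36, -67) lev 1.95 y,z mm [-1.47 -1.55] drx 0.061
(33, -67) lev 1.9 y,z mm [-1.24 -1.02] drx 0.044
(30, -67) lev 1.86 y,z mm [-1.32 -0.91] drx 0.043
(27, -67) lev 1.82 y,z mm [-1.38 -0.79] drx 0.043
(24, -67) lev 1.8 y,z mm [-1.44 -0.67] drx 0.042
(21, -67) lev 1.78 y,z mm [-1.47 -0.55] drx 0.042
end [ 0.59317028 -0.02029175] 17.10527155832268 -81.60087439716324
```

```bash
python3 -m pendant '[{"slide":[0,0.0004,-0.0028],"dr":[0.074,0,0]},{"slide":[0,-0.0003,-0.0021],"dr":[0.052,0,0]},{"slide":[0,-0.0015,-0.0015],"dr":[0.061,0,0]},{"slide":[0,-0.0012,-0.001],"dr":[0.044,0,0]},{"slide":[0,-0.0013,-0.0009],"dr":[0.043,0,0]},{"slide":[0,-0.0014,-0.0008],"dr":[0.043,0,0]},{"slide":[0,-0.0014,-0.0007],"dr":[0.042,0,0]},{"slide":[0,-0.0015,-0.0005],"dr":[0.042,0,0]}]' 1 30
python3 - <<'E'
from h import *
s=arm.read_state();print(s["tcp_pos"],s["wrist_force"],s["width"])
p=cams.camera_params("wrist");np.save("p4.npy",p,allow_pickle=True)
im=cams.read_camera("wrist")[:,:,::-1]; cv2.imwrite("pics/w4.png",im)
cv2.imwrite("pics/w4z.png",cv2.resize(im[200:400,180:400],None,fx=3.5,fy=3,interpolation=cv2.INTER_CUBIC))
for c in ("scene","side"):
    im=cams.read_camera(c)[:,:,::-1]; cv2.imwrite(f"pics/{c}4.png",im)
E
```

```text
time: 4.35
tcp_pos: [0.5933, -0.021, 0.1926]
eef_rot: [0.569, 0.42, 0.568, -0.421]
wrist_force: [0.3, -2.4, 2.5]
width: 0.0109
[ 0.59329726 -0.02101836  0.19262691] [ 0.27576015 -2.37723282  2.47067991] 0.010871793733600714
```

View pics/w4.png

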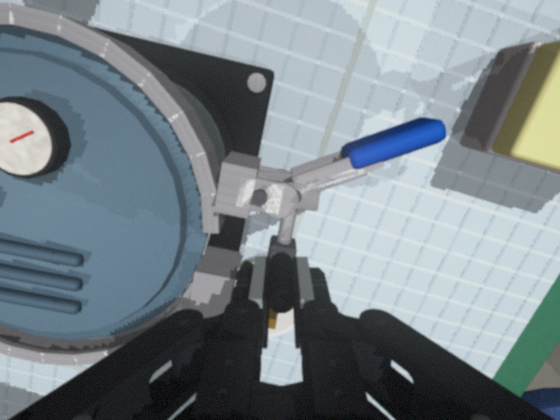

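Run:
```python
import cv2
a=cv2.imread("pics/scene4.png")[170:250,240:330]
b=cv2.imread("pics/side4.png")[160:260,230:350]
cv2.imwrite("pics/s4.png",cv2.hconcat([cv2.resize(a,(400,560),interpolation=2)[:,:], cv2.resize(b,(400,560),interpolation=2)]))
```

```text
(no output)
```

View pics/s4.png

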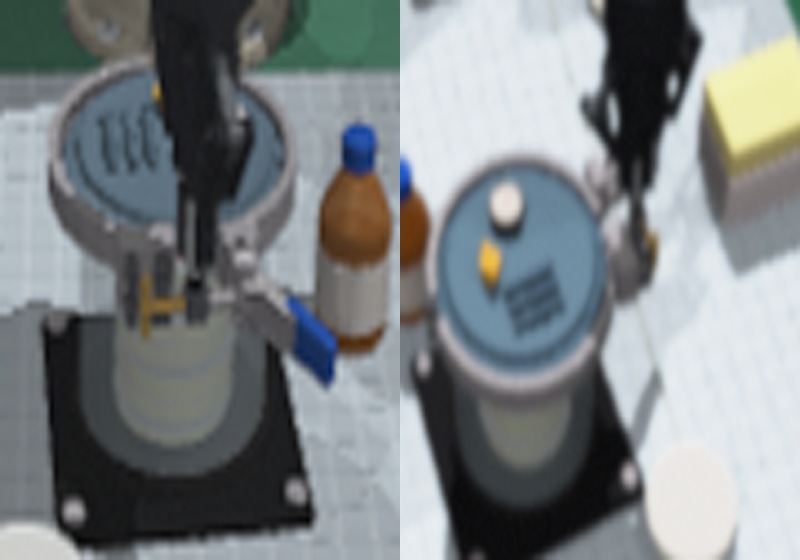

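```bash
cat > lev.py <<'E'
from h import *
from kin import piv,R
import sys
def lever(p,im):  # im BGR
    hsv=cv2.cvtColor(im,cv2.COLOR_BGR2HSV); m=cv2.inRange(hsv,(110,120,60),(125,255,255))
    n,l,st,ce=cv2.connectedComponentsWithStats(m)
    # predicted area nearest to pivot
    best=None
    for i in range(1,n):
        if st[i,4]<200: continue
        X=ray(p,*ce[i],.152)
        r=np.hypot(*(X[:2]-piv))
        if best is None or abs(r-.066)<best[0]: best=(abs(r-.066),i,X,r)
    _,i,X,r=best
    ys,xs=np.nonzero(l==i)
    d=X[:2]-piv; ad=np.degrees(np.arctan2(d[1],d[0]))
    # top-face edge + centroid direction
    return ad-4.1, r, X
def report(p,im,tcp=None,L=70):
    a,r,X=lever(p,im); th=137-a
    print("handle jar deg",round(a,1),"lever rad",round(np.radians(th),3),"r",round(r,4))
    if tcp is not None:
        e=16*np.array([np.cos(np.radians(112-th)),np.sin(np.radians(112-th))])
        k=R.T@(np.array(tcp[:2])-piv)*1000; d=k-e
        u=d/np.hypot(*d); print("eye",e.round(1),"knob",k.round(1),"len",np.hypot(*d).round(1),"head est",(e+L*u).round(1),"bolt deg",np.degrees(np.arctan2(u[1],u[0])).round(1))
E
python3 - <<'E'
from lev import *
for n,t in (("2",None),("4",[.5933,-.0210])):
    p=np.load(f"p{n}.npy",allow_pickle=True).item(); report(p,cv2.imread(f"pics/w{n}.png"),t)
E
```

```text
handle jar deg -0.2 lever rad 2.394 r 0.0675
handle jar deg 32.9 lever rad 1.818 r 0.0629
eye [15.9  2.2] knob [ 18.5 -33.8] len 36.1 head est [ 21.  -67.6] bolt deg -85.7
```

Run:
```python
from plan import *
plan([(19,-67),(17.5,-67),(16,-67),(14.5,-67),(13,-67),(11.5,-67),(10,-67),(8.5,-67)],70,8,boltstart=-81.6)
```

```text
(19, -67) lev 1.77 y,z mm [-0.94 -0.76] drx 0.028
(17.5, -67) lev 1.77 y,z mm [-0.76 -0.18] drx 0.021
(16, -67) lev 1.77 y,z mm [-0.76 -0.15] drx 0.021
(14.5, -67) lev 1.77 y,z mm [-0.76 -0.12] drx 0.021
(13, -67) lev 1.77 y,z mm [-0.76 -0.08] drx 0.022
(11.5, -67) lev 1.77 y,z mm [-0.76 -0.05] drx 0.022
(10, -67) lev 1.78 y,z mm [-0.76 -0.02] drx 0.022
(8.5, -67) lev 1.79 y,z mm [-0.76  0.02] drx 0.022
end [ 0.58677976 -0.02083897] 6.890748363511877 -91.87287335499867
```

```bash
python3 -m pendant '[{"slide":[0,-0.0009,-0.0006],"dr":[0.028,0,0]},{"slide":[0,-0.0008,-0.0002],"dr":[0.021,0,0]},{"slide":[0,-0.0008,-0.0001],"dr":[0.021,0,0]},{"slide":[0,-0.0008,-0.0001],"dr":[0.021,0,0]},{"slide":[0,-0.0007,-0.0001],"dr":[0.022,0,0]},{"slide":[0,-0.0004,0],"dr":[0.011,0,0]},{"slide":[0,0,0],"dr":[0,0,0]},{"slide":[0,0,0],"dr":[0,0,0]}]' 1 30
cat > look.py <<'E'
import sys
from lev import *
k=sys.argv[1]
s=arm.read_state();print("t",s["time"],s["tcp_pos"].round(4),"F",s["wrist_force"].round(1),"w",s["width"].round(4))
p=cams.camera_params("wrist");np.save(f"p{k}.npy",p,allow_pickle=True)
im=cams.read_camera("wrist")[:,:,::-1].copy(); cv2.imwrite(f"pics/w{k}.png",im)
report(p,im,s["tcp_pos"])
a=cams.read_camera("scene")[:,:,::-1]; cv2.imwrite(f"pics/scene{k}.png",a)
cv2.imwrite(f"pics/sz{k}.png",cv2.resize(a[195:235,255:310],None,fx=10,fy=10,interpolation=2))
E
python3 look.py 5
```

```text
time: 5.3
tcp_pos: [0.5885, -0.0202, 0.1926]
eef_rot: [0.542, 0.455, 0.542, -0.454]
wrist_force: [0.3, -1.6, 6.0]
width: 0.0104Traceback (most recent call last):
  File "look.py", line 4, in <module>
    s=arm.read_state();print("t",s["time"],s["tcp_pos"].round(4),"F",s["wrist_force"].round(1),"w",s["width"].round(4))
                                                                                                   ^^^^^^^^^^^^^^^^
AttributeError: 'float' object has no attribute 'round'
```

```bash
sed -i 's/s\["width"\].round(4)/round(s["width"],4)/' look.py; python3 look.py 5
```

```text
t 5.3 [ 0.5885 -0.0202  0.1926] F [ 0.3 -1.6  6. ] w 0.0104
handle jar deg 37.0 lever rad 1.745 r 0.0636
eye [15.6  3.3] knob [ 13.8 -32.7] len 36.0 head est [ 12.1 -66.6] bolt deg -92.9
```

View pics/sz5.png

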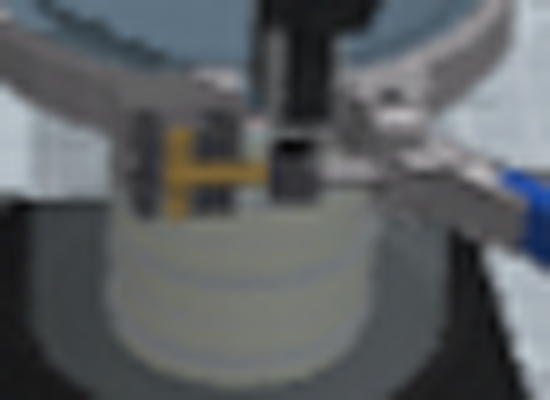

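View pics/w5.png

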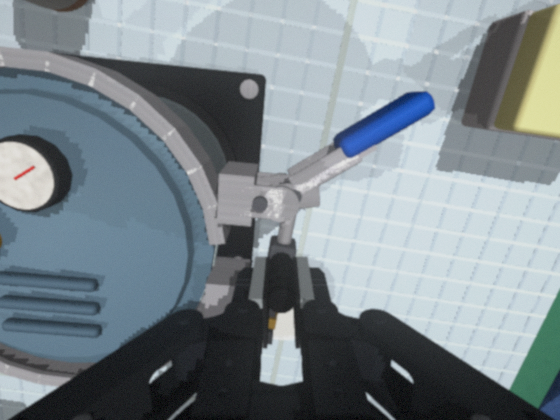

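Run:
```python
from plan import *
plan([(10.5,-66.8),(9,-66.9),(7.5,-67),(6,-67),(4.5,-67),(3,-67),(1.5,-67),(0.5,-67)],70,8,boltstart=-88.8)
```

```text
(10.5, -66.8) lev 1.77 y,z mm [-0.83  0.17] drx 0.024
(9, -66.9) lev 1.78 y,z mm [-0.76  0.1 ] drx 0.022
(7.5, -67) lev 1.8 y,z mm [-0.76  0.14] drx 0.022
(6, -67) lev 1.81 y,z mm [-0.76  0.07] drx 0.022
(4.5, -67) lev 1.82 y,z mm [-0.76  0.1 ] drx 0.022
(3, -67) lev 1.84 y,z mm [-0.75  0.14] drx 0.022
(1.5, -67) lev 1.86 y,z mm [-0.75  0.17] drx 0.022
(0.5, -67) lev 1.88 y,z mm [-0.5   0.14] drx 0.015
end [ 0.58280278 -0.02177955] 0.14896471059754268 -98.65032542847145
```

```bash
python3 -m pendant '[{"slide":[0,-0.0008,0.0001],"dr":[0.024,0,0]},{"slide":[0,-0.0008,0.0001],"dr":[0.022,0,0]},{"slide":[0,-0.0008,0.0001],"dr":[0.022,0,0]},{"slide":[0,-0.0008,0.0001],"dr":[0.022,0,0]},{"slide":[0,-0.0006,0.0001],"dr":[0.02,0,0]},{"slide":[0,0,0],"dr":[0,0,0]},{"slide":[0,0,0],"dr":[0,0,0]},{"slide":[0,0,0],"dr":[0,0,0]}]' 1 30; python3 look.py 6
```

```text
time: 6.2
tcp_pos: [0.5847, -0.0202, 0.1925]
eef_rot: [0.516, 0.484, 0.516, -0.483]
wrist_force: [-0.1, 1.9, 4.9]
width: 0.011
t 6.2 [ 0.5847 -0.0202  0.1925] F [-0.1  1.9  4.9] w 0.011
handle jar deg 36.4 lever rad 1.755 r 0.0637
eye [15.7  3.2] knob [ 10.  -32.4] len 36.1 head est [  4.6 -65.9] bolt deg -99.1
```

View pics/sz6.png

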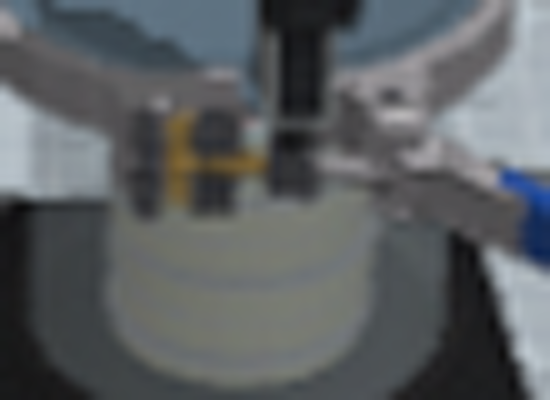

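```bash
python3 - <<'E'
from plan import *
plan([(3.5,-66.2),(2,-66.5),(.8,-66.6),(0,-66.6)],70,8,boltstart=-95)
E
python3 -m pendant '[{"slide":[0,-0.0008,0.0001],"dr":[0.02,0,0]},{"slide":[0,-0.0008,0.0002],"dr":[0.02,0,0]},{"slide":[0,-0.0006,0.0002],"dr":[0.018,0,0]},{"slide":[0,-0.0002,0.0001],"dr":[0,0,0]},{"slide":[0,0,0],"dr":[0,0,0]},{"slide":[0,0,0],"dr":[0,0,0]},{"slide":[0,0,0],"dr":[0,0,0]},{"slide":[0,0,0],"dr":[0,0,0]}]' 1 30; python3 look.py 7
```

```text
(3.5, -66.2) lev 1.78 y,z mm [-0.51  0.3 ] drx 0.017
(2, -66.5) lev 1.82 y,z mm [-0.72  0.46] drx 0.023
(0.8, -66.6) lev 1.85 y,z mm [-0.58  0.26] drx 0.018
(0, -66.6) lev 1.86 y,z mm [-0.4   0.12] drx 0.012
end [ 0.58250892 -0.02145267] -0.3133126893793282 -99.04849438631062
time: 7.1
tcp_pos: [0.583, -0.0218, 0.1925]
eef_rot: [0.502, 0.499, 0.502, -0.498]
wrist_force: [3.4, 3.6, 3.2]
width: 0.0103
t 7.1 [ 0.583  -0.0218  0.1925] F [3.4 3.6 3.2] w 0.0103
handle jar deg 30.1 lever rad 1.865 r 0.064
eye [15.9  1.4] knob [  8.2 -33.8] len 36.1 head est [  1. -67.] bolt deg -102.3
```

View pics/sz7.png

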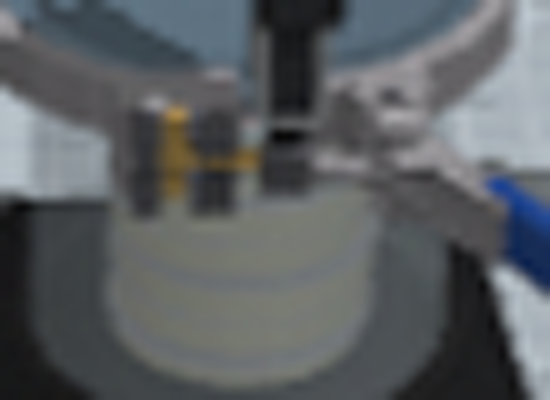

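```bash
python3 -m pendant '[{"slide":[0,-0.0002,-0.0007],"dr":[0,0,0]},{"slide":[0,-0.0002,-0.0007],"dr":[0,0,0]},{"slide":[0,-0.0002,-0.0007],"dr":[0,0,0]},{"slide":[0,-0.0002,-0.0007],"dr":[0,0,0]},{"slide":[0,-0.0002,-0.0007],"dr":[0,0,0]},{"slide":[0,0,0],"dr":[0,0,0]},{"slide":[0,0,0],"dr":[0,0,0]},{"slide":[0,0,0],"dr":[0,0,0]}]' 1 30; python3 look.py 8
```

```text
time: 8.0
tcp_pos: [0.5828, -0.0203, 0.1926]
eef_rot: [0.503, 0.498, 0.5, -0.499]
wrist_force: [6.0, -2.9, 2.4]
width: 0.011
t 8.0 [ 0.5828 -0.0203  0.1926] F [ 6.  -2.9  2.4] w 0.011
handle jar deg 34.5 lever rad 1.789 r 0.0643
eye [15.8  2.6] knob [  8.1 -32.4] len 35.9 head est [  0.8 -65.7] bolt deg -102.4
```

View pics/sz8.png

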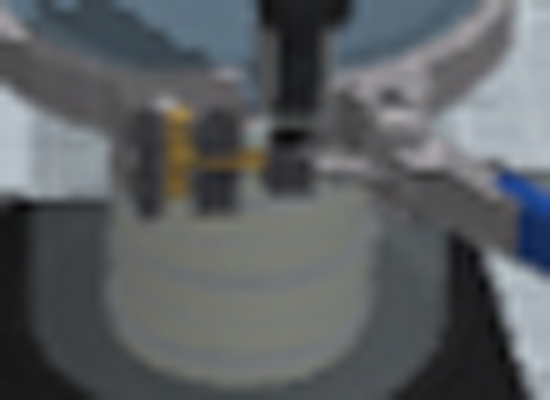

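```bash
python3 -m pendant '[{"slide":[0,0.0001,-0.0006],"dr":[0,0,0]},{"slide":[0,0.0001,-0.0006],"dr":[0,0,0]},{"slide":[0,0.0001,-0.0006],"dr":[0,0,0]},{"slide":[0,0,-0.0006],"dr":[0,0,0]},{"slide":[0,0,0],"dr":[0,0,0]},{"slide":[0,0,0],"dr":[0,0,0]},{"slide":[0,0,0],"dr":[0,0,0]},{"slide":[0,0,0],"dr":[0,0,0]}]' 1 30; python3 look.py 9
```

```text
time: 8.9
tcp_pos: [0.5824, -0.0181, 0.1927]
eef_rot: [0.503, 0.498, 0.5, -0.499]
wrist_force: [3.8, -3.9, 3.2]
width: 0.0108
t 8.9 [ 0.5824 -0.0181  0.1927] F [ 3.8 -3.9  3.2] w 0.0108
handle jar deg 42.9 lever rad 1.643 r 0.064
eye [15.2  4.9] knob [  7.9 -30.2] len 35.8 head est [  0.9 -63.6] bolt deg -101.8
```

View pics/sz9.png

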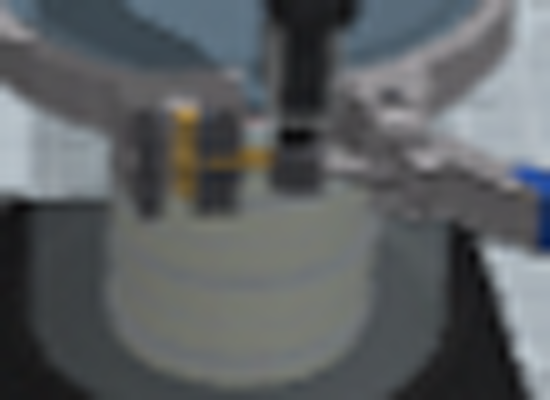

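View pics/w9.png

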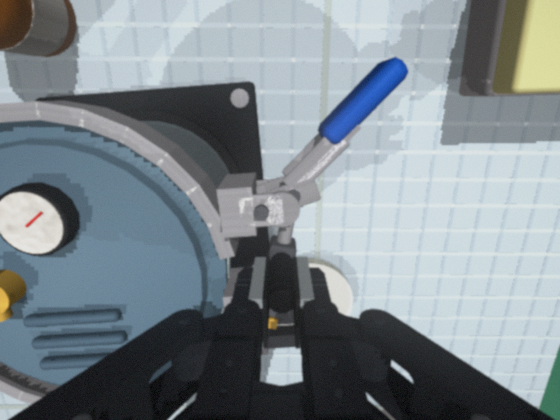

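```bash
python3 -m pendant '[{"slide":[0,-0.0001,-0.0005],"dr":[0,0,0]},{"slide":[0,-0.0001,-0.0005],"dr":[0,0,0]},{"slide":[0,-0.0001,-0.0005],"dr":[0,0,0]},{"slide":[0,-0.0001,-0.0005],"dr":[0,0,0]},{"slide":[0,0,0],"dr":[0,0,0]},{"slide":[0,0,0],"dr":[0,0,0]},{"slide":[0,0,0],"dr":[0,0,0]},{"slide":[0,0,0],"dr":[0,0,0]}]' 1 30; python3 look.py 10
```

```text
time: 9.8
tcp_pos: [0.582, -0.0165, 0.1926]
eef_rot: [0.503, 0.498, 0.5, -0.499]
wrist_force: [3.6, -4.9, 3.9]
width: 0.0113
t 9.8 [ 0.582  -0.0165  0.1926] F [ 3.6 -4.9  3.9] w 0.0113
handle jar deg 49.4 lever rad 1.529 r 0.0648
eye [14.6  6.6] knob [  7.6 -28.5] len 35.8 head est [  0.9 -62. ] bolt deg -101.3
```

```bash
python3 -m pendant '[{"slide":[0,-0.0001,-0.0005],"dr":[0,0,0]},{"slide":[0,-0.0001,-0.0005],"dr":[0,0,0]},{"slide":[0,-0.0001,-0.0005],"dr":[0,0,0]},{"slide":[0,0,0],"dr":[0,0,0]},{"slide":[0,0,0],"dr":[0,0,0]},{"slide":[0,0,0],"dr":[0,0,0]},{"slide":[0,0,0],"dr":[0,0,0]},{"slide":[0,0,0],"dr":[0,0,0]}]' 1 30; python3 look.py 11
```

```text
time: 10.7
tcp_pos: [0.5819, -0.0158, 0.1927]
eef_rot: [0.503, 0.498, 0.499, -0.5]
wrist_force: [5.8, -8.7, 2.3]
width: 0.0106
t 10.7 [ 0.5819 -0.0158  0.1927] F [ 5.8 -8.7  2.3] w 0.0106
handle jar deg 52.1 lever rad 1.482 r 0.0656
eye [14.2  7.3] knob [  7.5 -27.8] len 35.7 head est [  1.  -61.4] bolt deg -100.9
```

View pics/sz11.png

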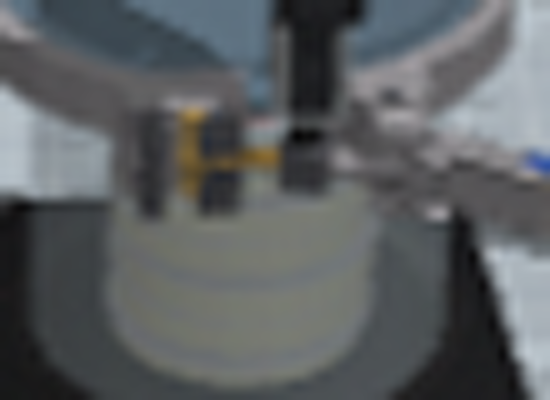

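View pics/w11.png

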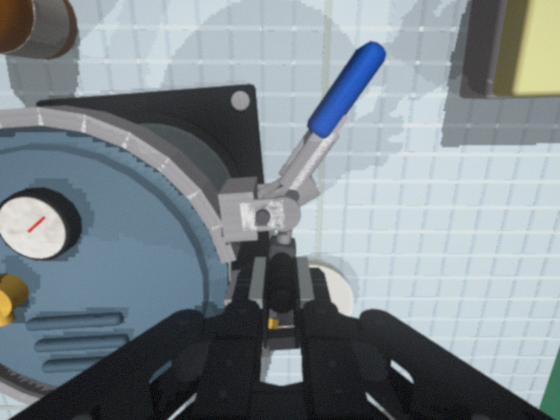

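```bash
python3 -m pendant '[{"slide":[0,0,0],"dr":[0,0,0]},{"slide":[0,0,0],"dr":[0,0,0]},{"slide":[0,0,0],"dr":[0,0,0]},{"slide":[0,0,0],"dr":[0,0,0]},{"slide":[-0.01,0,0],"dr":[0,0,0]},{"slide":[-0.02,0,0],"dr":[0,0,0]},{"slide":[-0.02,0,0],"dr":[0,0,0]},{"slide":[0,0,0],"dr":[0,0,0]}]' 0.45 30; python3 look.py 12
```

```text
time: 11.6
tcp_pos: [0.5825, -0.0128, 0.246]
eef_rot: [0.503, 0.499, 0.5, -0.497]
wrist_force: [0.2, 1.2, 0.4]
width: 0.0233
t 11.6 [ 0.5825 -0.0128  0.246 ] F [0.2 1.2 0.4] w 0.0233
handle jar deg 49.1 lever rad 1.535 r 0.067
eye [14.6  6.5] knob [  8.3 -24.8] len 32.0 head est [  0.9 -62.1] bolt deg -101.3
```

View pics/sz12.png

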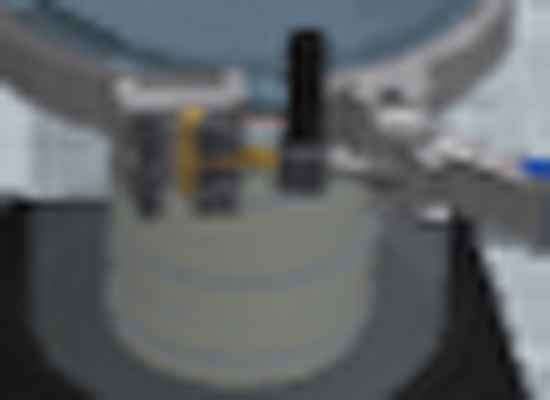

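View pics/w12.png

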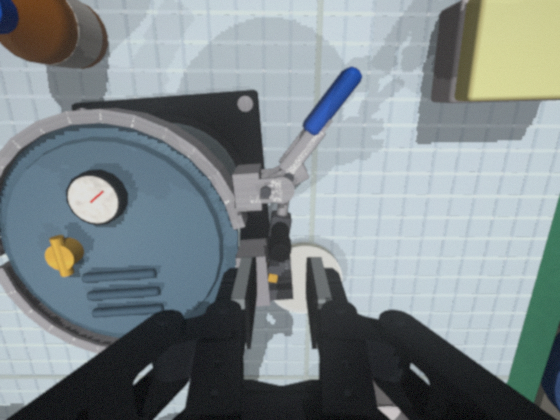

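```bash
python3 - <<'E'
import cv2
im=cv2.imread("pics/w12.png")
cv2.imwrite("pics/w12z.png",cv2.resize(im[150:320,200:380],None,fx=4,fy=3.5,interpolation=2))
E
python3 -m pendant '[{"slide":[0,0.025,-0.031],"dr":[0,0,0]},{"slide":[0,0.025,-0.031],"dr":[0,0,0]},{"slide":[0,0,0],"dr":[-0.145,0,0]},{"slide":[0,0,0],"dr":[-0.145,0,0]},{"slide":[0,0,0],"dr":[-0.145,0,0]},{"slide":[0,0,0],"dr":[-0.145,0,0]},{"slide":[0,0,0],"dr":[-0.145,0,0]},{"slide":[0,0,0],"dr":[-0.145,0,0]}]' 1 60; python3 look.py 13
```

```text
time: 12.5
tcp_pos: [0.6298, 0.0498, 0.2408]
eef_rot: [0.665, 0.238, 0.667, -0.239]
wrist_force: [-0.3, -0.9, 0.1]
width: 0.0002
t 12.5 [0.6298 0.0498 0.2408] F [-0.3 -0.9  0.1] w 0.0002
handle jar deg 48.9 lever rad 1.538 r 0.066
eye [14.6  6.5] knob [60.  34.2] len 53.2 head est [74.4 43. ] bolt deg 31.4
```

View pics/w12z.png

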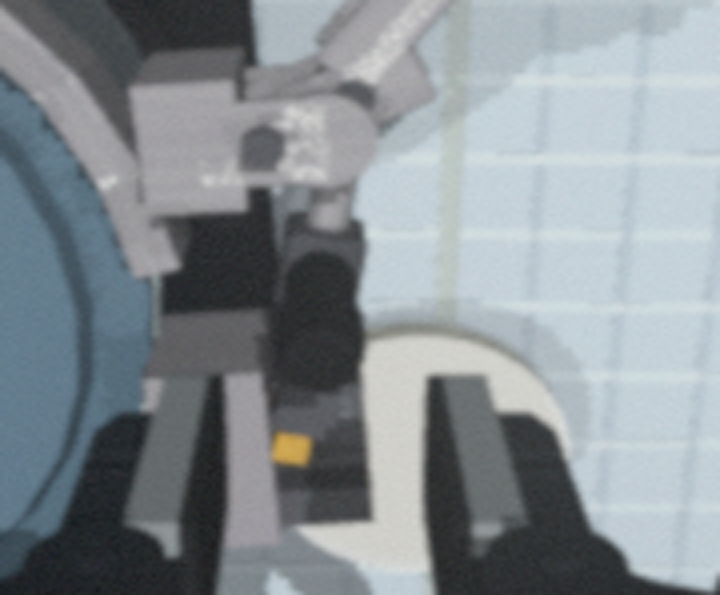

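View pics/w13.png

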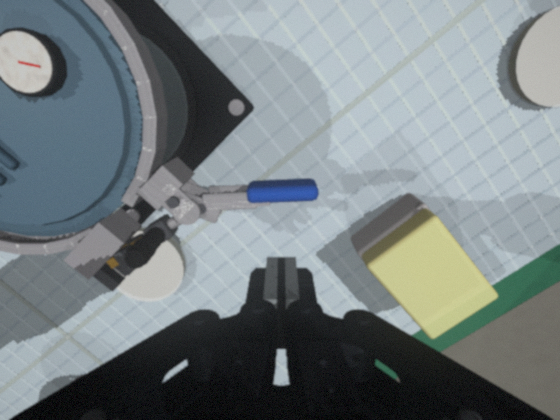

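```bash
python3 -m pendant '[{"slide":[0.02,0,0],"dr":[-0.03,0,0]},{"slide":[0.025,0,0],"dr":[0,0,0]},{"slide":[0.025,0,0],"dr":[0,0,0]},{"slide":[0.009,0,0],"dr":[0,0,0]},{"slide":[0,0,0],"dr":[0,0,0]},{"slide":[0,0,-0.002],"dr":[0,0,0]},{"slide":[0,0,-0.002],"dr":[0,0,0]},{"slide":[0,0,0],"dr":[0,0,0]}]' 1 60; python3 look.py 14
```

```text
time: 13.4
tcp_pos: [0.6279, 0.0524, 0.1647]
eef_rot: [0.669, 0.231, 0.668, -0.23]
wrist_force: [-0.4, -0.6, 0.4]
width: -0.0001
t 13.4 [0.6279 0.0524 0.1647] F [-0.4 -0.6  0.4] w -0.0001
handle jar deg 49.0 lever rad 1.536 r 0.0658
eye [14.6  6.5] knob [58.3 36.9] len 53.2 head est [72.  46.5] bolt deg 34.9
```

View pics/w14.png

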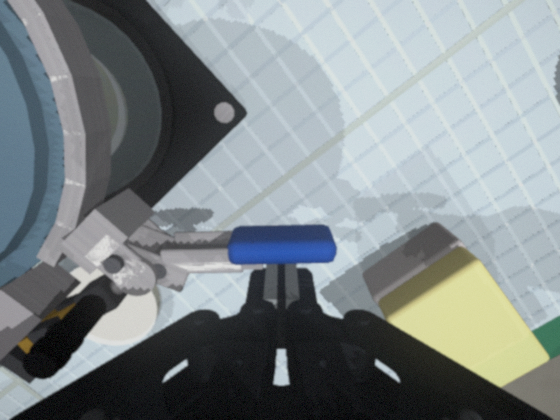

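```bash
python3 -m pendant '[{"slide":[0.002,0,-0.002],"dr":[0,0,0]},{"slide":[0,0,-0.0015],"dr":[0,0,0]},{"slide":[0,0.0006,-0.0026],"dr":[-0.04,0,0]},{"slide":[0,0.0006,-0.0026],"dr":[-0.04,0,0]},{"slide":[0,0.0006,-0.0026],"dr":[-0.04,0,0]},{"slide":[0,0.0006,-0.0026],"dr":[-0.04,0,0]},{"slide":[0,0.0006,-0.0026],"dr":[-0.04,0,0]},{"slide":[0,0.0006,-0.0026],"dr":[-0.04,0,0]}]' 1 60; python3 look.py 15
```

```text
time: 14.3
tcp_pos: [0.614, 0.0649, 0.1614]
eef_rot: [0.692, 0.148, 0.691, -0.149]
wrist_force: [2.2, -2.2, -0.6]
width: -0.0001
t 14.3 [0.614  0.0649 0.1614] F [ 2.2 -2.2 -0.6] w -0.0001
handle jar deg 62.5 lever rad 1.3 r 0.0658
eye [12.7  9.7] knob [45.3 50.4] len 52.2 head est [56.5 64.3] bolt deg 51.3
```

View pics/w15.png

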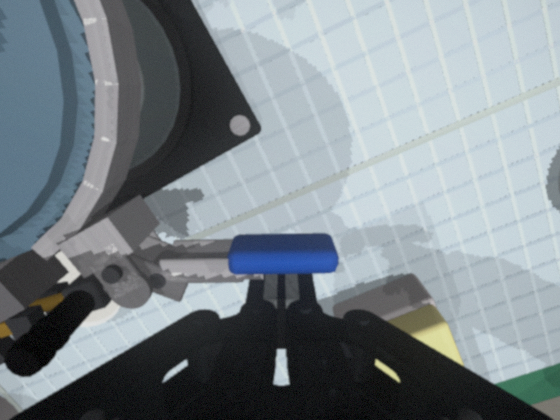

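View pics/sz15.png

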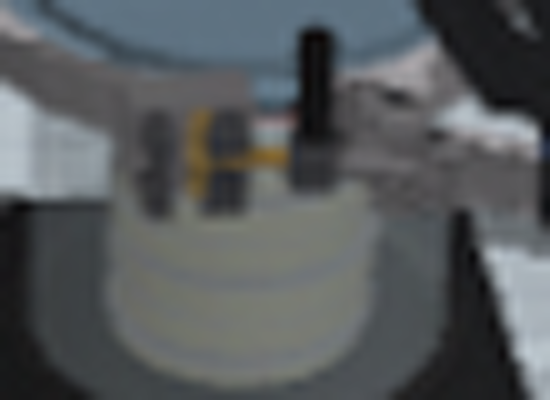

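```bash
python3 -m pendant '[{"slide":[0,0.0007,-0.0033],"dr":[-0.05,0,0]},{"slide":[0,0.0007,-0.0033],"dr":[-0.05,0,0]},{"slide":[0,0.0007,-0.0033],"dr":[-0.05,0,0]},{"slide":[0,0.0007,-0.0033],"dr":[-0.05,0,0]},{"slide":[0,0.0007,-0.0033],"dr":[-0.05,0,0]},{"slide":[0,0.0007,-0.0033],"dr":[-0.05,0,0]},{"slide":[0,0.0007,-0.0033],"dr":[-0.05,0,0]},{"slide":[0,0.0007,-0.0033],"dr":[-0.05,0,0]}]' 1 60; python3 look.py 16
```

```text
time: 15.2
tcp_pos: [0.5905, 0.0768, 0.1616]
eef_rot: [0.708, 0.008, 0.706, -0.009]
wrist_force: [4.0, -3.7, -0.9]
width: 0.0001
t 15.2 [0.5905 0.0768 0.1616] F [ 4.  -3.7 -0.9] w 0.0001
handle jar deg 85.0 lever rad 0.907 r 0.0653
eye [ 8.  13.9] knob [22.7 63.9] len 52.2 head est [27.7 81. ] bolt deg 73.6
```

View pics/sz16.png

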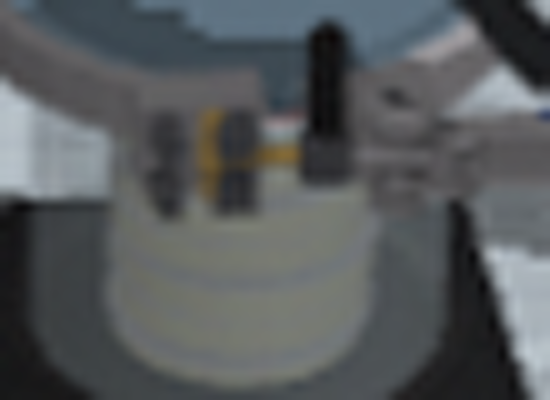

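View pics/w16.png

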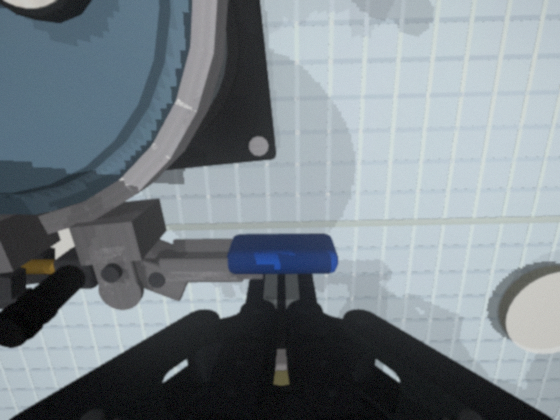

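```bash
python3 -m pendant '[{"slide":[0,0.0004,-0.0033],"dr":[-0.05,0,0]},{"slide":[0,0.0004,-0.0033],"dr":[-0.05,0,0]},{"slide":[0,0.0005,-0.0033],"dr":[-0.05,0,0]},{"slide":[0,0.0006,-0.0033],"dr":[-0.05,0,0]},{"slide":[0,0.0006,-0.0033],"dr":[-0.05,0,0]},{"slide":[0,0.0006,-0.0033],"dr":[-0.05,0,0]},{"slide":[0,0.0006,-0.0033],"dr":[-0.05,0,0]},{"slide":[0,0.0006,-0.0033],"dr":[-0.05,0,0]}]' 1 60; python3 look.py 17
```

```text
time: 16.1
tcp_pos: [0.5631, 0.0784, 0.1616]
eef_rot: [0.695, -0.132, 0.694, 0.133]
wrist_force: [2.5, 1.6, -0.0]
width: 0.0
t 16.1 [0.5631 0.0784 0.1616] F [ 2.5  1.6 -0. ] w 0.0
handle jar deg 108.8 lever rad 0.493 r 0.0651
eye [ 1.7 15.9] knob [-4.5 67.5] len 52.0 head est [-6.7 85.4] bolt deg 96.9
```

View pics/sz17.png

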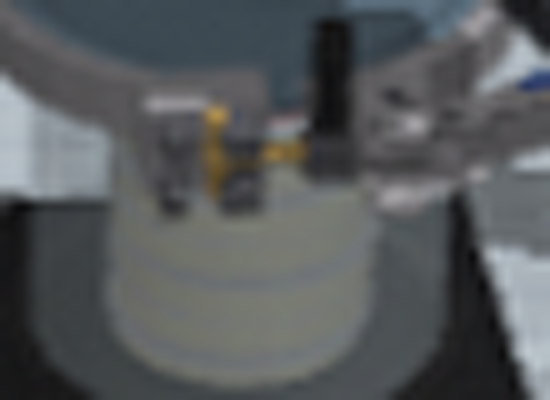

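View pics/w17.png

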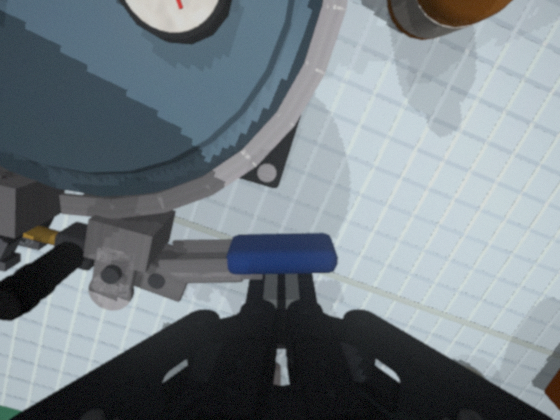

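```bash
python3 -m pendant '[{"slide":[0,0.0007,-0.0033],"dr":[-0.05,0,0]},{"slide":[0,0.0007,-0.0033],"dr":[-0.05,0,0]},{"slide":[0,0.0007,-0.0033],"dr":[-0.05,0,0]},{"slide":[0,0.0007,-0.0033],"dr":[-0.05,0,0]},{"slide":[0,0.0007,-0.0033],"dr":[-0.05,0,0]},{"slide":[0,0.0007,-0.0033],"dr":[-0.05,0,0]},{"slide":[0,0.0006,-0.0026],"dr":[-0.04,0,0]},{"slide":[0,0.0006,-0.0026],"dr":[-0.04,0,0]}]' 1 60; python3 look.py 18
```

```text
time: 17.0
tcp_pos: [0.538, 0.0698, 0.1611]
eef_rot: [0.657, -0.26, 0.658, 0.261]
wrist_force: [-0.5, -0.2, 0.0]
width: -0.0001
t 17.0 [0.538  0.0698 0.1611] F [-0.5 -0.2  0. ] w -0.0001
handle jar deg 136.3 lever rad 0.011 r 0.0671
eye [-5.8 14.9] knob [-30.1  60.7] len 51.8 head est [-38.7  76.7] bolt deg 118.0
```

View pics/sz18.png

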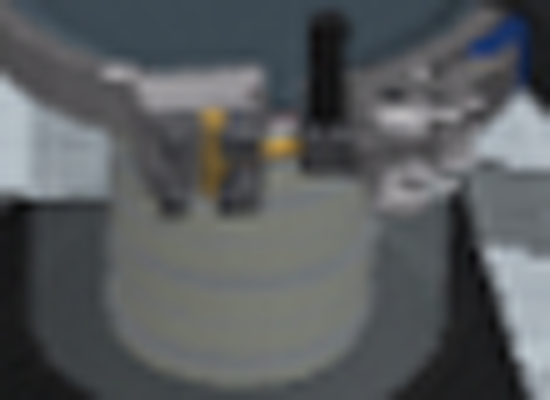

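View pics/w18.png

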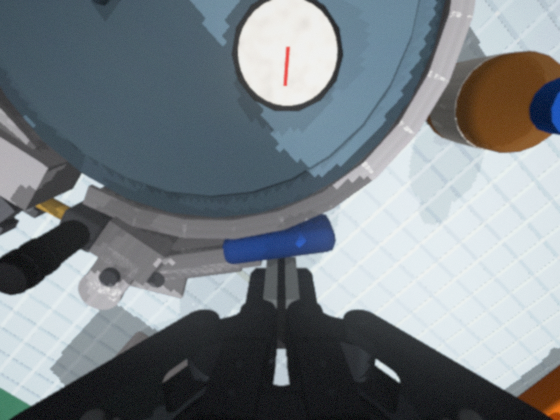

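```bash
python3 -m pendant '[{"slide":[0,0.0003,-0.0015],"dr":[-0.02,0,0]},{"slide":[0,0.0003,-0.0015],"dr":[-0.02,0,0]},{"slide":[0,0.0003,-0.0015],"dr":[-0.02,0,0]},{"slide":[0,0,-0.001],"dr":[-0.02,0,0]},{"slide":[0,0,-0.0005],"dr":[0,0,0]},{"slide":[0,0,0],"dr":[0,0,0]},{"slide":[0,0,0],"dr":[0,0,0]},{"slide":[0,0,0],"dr":[0,0,0]}]' 1 60; python3 look.py 19
```

```text
time: 17.9
tcp_pos: [0.5338, 0.066, 0.1613]
eef_rot: [0.646, -0.287, 0.646, 0.287]
wrist_force: [0.2, -0.2, -0.3]
width: -0.0001
t 17.9 [0.5338 0.066  0.1613] F [ 0.2 -0.2 -0.3] w -0.0001
handle jar deg 136.0 lever rad 0.018 r 0.0673
eye [-5.7 14.9] knob [-34.6  57.2] len 51.2 head est [-45.2  72.7] bolt deg 124.4
```

```bash
python3 -m pendant '[{"slide":[0,0,-0.0006],"dr":[-0.01,0,0]},{"slide":[0,0,-0.0006],"dr":[0,0,0]},{"slide":[0,0,-0.0006],"dr":[0,0,0]},{"slide":[0,0,-0.0005],"dr":[0,0,0]},{"slide":[0,0,0],"dr":[0,0,0]},{"slide":[0,0,0],"dr":[0,0,0]},{"slide":[0,0,0],"dr":[0,0,0]},{"slide":[0,0,0],"dr":[0,0,0]}]' 1 60; python3 look.py 20
```

```text
time: 18.8
tcp_pos: [0.5327, 0.0648, 0.1614]
eef_rot: [0.645, -0.29, 0.644, 0.291]
wrist_force: [3.0, 4.8, -2.4]
width: -0.0003
t 18.8 [0.5327 0.0648 0.1614] F [ 3.   4.8 -2.4] w -0.0003
handle jar deg 135.9 lever rad 0.02 r 0.0673
eye [-5.7 15. ] knob [-35.8  56.1] len 50.9 head est [-47.   71.5] bolt deg 126.2
```

```bash
python3 -m pendant '[{"slide":[0,0,0.01],"dr":[0,0,0]},{"slide":[0,0,0.02],"dr":[0,0,0]},{"slide":[-0.02,0,0.005],"dr":[0,0,0]},{"slide":[-0.04,0,0],"dr":[0,0,0]},{"slide":[-0.04,0,0],"dr":[0,0,0]},{"slide":[0,0,0],"dr":[0,0,0]},{"slide":[0,0,0],"dr":[0,0,0]},{"slide":[0,0,0],"dr":[0,0,0]}]' 1 60; python3 look.py 21
python3 - <<'E'
from h import *
cv2.imwrite("pics/side21.png",cams.read_camera("side")[:,:,::-1])
E
```

```text
time: 19.7
tcp_pos: [0.5548, 0.0903, 0.2601]
eef_rot: [0.644, -0.29, 0.646, 0.29]
wrist_force: [-0.5, -0.7, -0.5]
width: -0.0001
t 19.7 [0.5548 0.0903 0.2601] F [-0.5 -0.7 -0.5] w -0.0001
handle jar deg 137.7 lever rad -0.012 r 0.0666
eye [-6.2 14.8] knob [-11.9  80. ] len 65.5 head est [-12.3  84.5] bolt deg 95.0
```

View pics/w21.png

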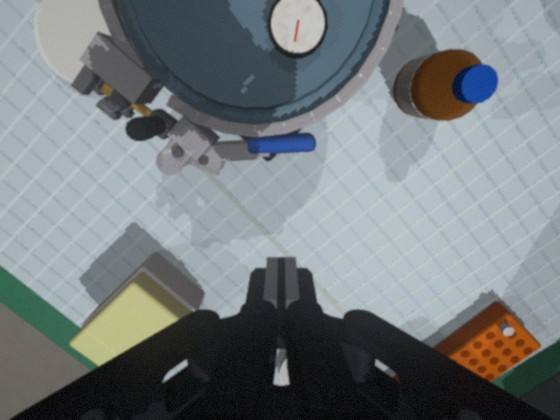

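View pics/scene21.png

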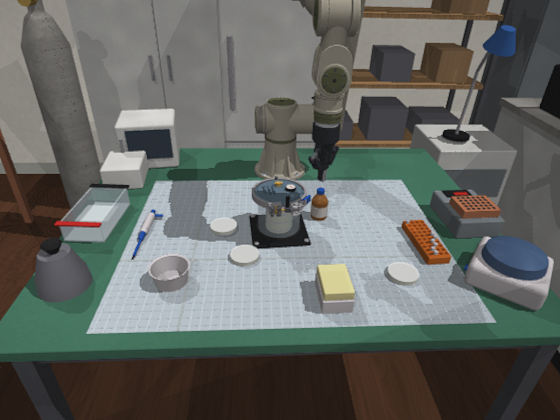

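View pics/sz21.png

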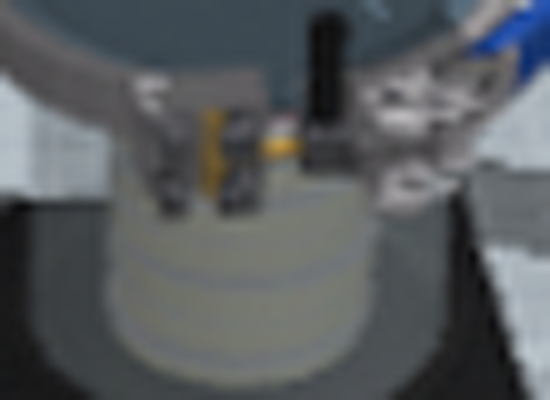

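The lever is home against the band at about 0 rad. The head is still hooked behind the horns, the gripper is clear, and the other things have not moved. I'm handing the job in.

```bash
python3 -c "
from cell import arm
print(arm.sign_off())"
```

```text
the job is handed in; nothing more can be done
None
```

The band clamp is closed: the T-bolt is hooked behind the horns and the blue lever lies home against the band, holding there by itself. I signed off at about 20 s of the 67 s allowed; sign-off gave no verdict.

- **T-bolt:** I measured the true head at about 70 mm from the eye, against 66 mm nominal. I pinched the knob, swung the head in through the mouth and fed it to the bottom of the slot. I then drew it towards the lever until the force along the draw rose to about 9 N. After I let go, the wrist and scene pictures showed it still seated behind the horns.
- **Lever:** I pushed the sleeve round with shut fingers; the readings taken during the push were about 5.5 N or less. It passed dead centre and went home on its own. A final nudge of about 6 N against the stop did not move it.
- **Last checks:** With the gripper clear, the lever read -0.01 rad (0.02 while being nudged, which is within the camera error). The head was still hooked and the wrist force was close to zero. By eye, the dishes, bottle and other items look where they were; I did not measure this.
- **Disagreement:** Camera estimates put the head about 1 mm farther out of the slot and 1–2 mm nearer the lever than the nominal hooked position. I put this down to calibration error and the band giving. The keeper moved with the bolt as the lever turned, which shows it was hooked.

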